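# Lay the tall carton down in the packing tray

## Robot

A 6-joint arm with a two-finger parallel gripper is mounted at the origin on the work surface. World frame = base frame: x ahead of the robot, y to its left, z up, the work surface at z = 0. Lengths are in m, angles in degrees, forces in N, time in s.
With the tool pointing down it reaches from about 0.4 to 0.825 m from the base axis. Payload 7 kg.
Tool frame: the origin (TCP) lies on the mounting face of the last link; the fingertips stand 178 mm ahead of it and the grasp point (between the pads) lies 159 mm ahead of it; z points along the fingers, y is the direction in which the jaws open and shut (so a half turn about z gives the same grasp; the last joint's range is limited). The gripper opens to 88 mm and grips with 3 to 60 N. Pads are 19 mm wide; open, the fingers measure 130 mm over their backs; the gripper's body (78 mm by 193 mm) begins 47 mm behind the grasp point.
Start: joints at [-52.706, 20.546, 0.682, 0, -70.136, -16.507], TCP at [0.24, -0.631, 0.405] pointing down, gripper open.
Joint ranges: [-176.03, 176.03], [-82.01, 121.73], [-58.28, 71.71], [-173.87, 95.51], [-174.79, -0.11], [-173.66, 173.66]. Speed limits (degrees/s): [136.94, 136.94, 172.46, 180, 180, 180].

## Interface

Orientations are given as [roll, pitch, yaw] about the fixed x, y, z axes, in that order (R = Rz(yaw) Ry(pitch) Rx(roll)).
In Python, from plant import r gives the robot as it stands. The module is installed in compiled form; this text tells all that it offers.
- The arm moves only by the tool carry_out, never from a script. Its argument "plan" is a list of rows, each a list of 3 entries, a list of its own where there are three numbers: the shift along the tool's x, y, z in m, then the turn, a rotation vector about the tool's x, y, z in degrees, then the closure in counts, from 0 (fully open) to 255 (shut). In form: [[[x, y, z], [ax, ay, az], hand], ...]. A call has 1 to 12 rows; each row shifts and turns the commanded pose from where the row before left it, along the tool's axes as they then stand; what a row does not reach is not made up. A row lasts 1/12 s, in which the tool goes at most 41.7 mm and 7.16 degrees, less where a joint would pass 70% of its speed; a pose out of reach is approached as far as the arm can. A call is refused whole if a number of a shift passes 0.0417 or a number of a turn 7.16, either way. A call with a gripper value outside its range is refused whole. The fingers move at their own pace and stop on an object; "grip_force" is the grip in N (left out, the last holds). Time passes only in rows, so rows that do not move let the fingers close. It gives the time, the measured TCP pose, the force and the opening at its end, in the units of the state.
- r.get_state(): the state, without advancing time (a new reading comes with each control period).
- r.capture(name): name is "scene" or "top"; returns the picture (384x512x3 uint8, red, green, blue); there is no depth.
- r.get_calibration(name): a dict with "K" (3x3 intrinsics, pixels), "rvec" (rotation vector, rad) and "tvec" (3), from world to camera coordinates, as OpenCV has them. Camera axes: x right, y down, z forward; pixel columns grow to the right and rows downward; lengths in m; the calibration is good to about 2 mm. A picture is of the moment at which its call begins. get_calibration takes no time and is no camera call.
- r.close_job(): hands the job in, once; it reports no verdict.
The state is a dict: "time_s": time; "joints": joint angles; "qd": joint speeds; "joint_torque": joint torques, N m; "tcp_pos": TCP position; "eef_rot": TCP orientation; "contact_force": force on the tool from outside, world axes, zero at the start; "moment": the same for the moment, N m; "gripper_width": finger opening in m.
Only numpy, scipy, OpenCV 4.12 (cv2) and the standard library are available. Lean on these libraries where they do the work, as an engineer would, in place of code of your own. Each camera call takes 0.05 s, during which the arm holds its last target. There are 200 camera calls.

## Task

The tray has to fit a low rack, but the tall carton in it is still standing on end. Without gripping or lifting it, push the tall carton over so that it lies flat in its own lane with its top towards the empty end of the tray, then push it along the lane until it is fully home against that end wall. Leave the short carton standing where it is and do not disturb anything else.

Things in the scene. Friction and masses are not known exactly. Their poses are not given: they have to be found in the camera images.
- tray: Fixed aluminium tray, 322 x 258 x 31 mm high. Origin: centre of its underside, on the bench; x runs along its two lanes to the empty end. Floor 6 mm thick; outer walls and a divider (along y = 0), 6 mm thick, stand 25 mm above the floor. Inside, x = -155 to +155 mm; lanes 120 mm wide, centred on y = +63 and -63 mm. The cartons start at the -x end, one in each lane, either way round.
- stop (a point): Middle of the foot of the end wall at the empty (+x) end of the tray, on the wall's inner face, at floor level: tray x = +155 mm, z = 6 mm. Axes as the tray.
- tall: Tall carton, taped closed, loose, rigid: 70 (x) by 100 (y) by 170 mm tall (z), 0.25 to 0.5 kg. Origin: centre of its underside. Starts upright on the tray floor, its x along the tray's x within 3 degrees, 10 to 40 mm in front of the -x end wall. Pushed near its top towards tray +x it tips about its front lower edge; past 22 degrees or so it falls by itself onto its +x face.
- tall_mid (a point): Centre of the tall carton's volume, 85 mm from either end; axes as the carton. Tipped where it stood, the carton comes to lie with its top some 20 to 65 mm short of the end wall, and slides along the tray under a push of about 2 to 6 N.
- tall_top (a point): Centre of the tall carton's top face, 170 mm above its underside. Axes as the carton. When the carton is laid down and home this face is against the end wall.
- short: The short carton, 70 x 100 mm and 95 mm tall, otherwise alike, standing in the other lane beside the tall one. Origin: centre of its underside. It stays standing where it is.
- tub: Open white plastic tub, 110 mm across, 110 mm high, standing on the bench to the robot's right. Origin: centre of its underside. Bystander.
- tape: Roll of pale paper tape, 104 mm across with a 76 mm hole, 48 mm high, lying flat on the bench to the robot's right. Origin: centre of its underside. Bystander.
- calculator: Grey desk calculator, 170 x 110 mm, 21 mm high with its keys, on the bench to the robot's left. Origin: centre of its underside. Bystander.
Not all that is in view belongs to the job. Leave any purple look-alike of the short alone.

How it is judged:
By the outcome, as a careful person would: the job done as asked, in the order asked, and still so for the second after the job is handed in, with the robot touching nothing.
It also fails if it takes over 42 s, if anything falls off the work surface, if the arm or the gripper's body presses on something with over 40 N, if the wrist force passes 120 N, or if a joint passes its speed limit or range.

## Working session

There is one attempt and no reset: what is moved stays moved. The work goes in short steps, Python scripts to look and compute and a tool call to move; the robot and the scene stay as the last step left them, time stands still between calls to the robot, and variables do not carry over. Pictures are saved under pics/ and viewed, about 8 in all and at most 12, crops included, and the job is handed in when it is done.

Besides the shell and the picture viewer there is one more tool, called after "Emit:" as a command line: name --argument value ..., lists and objects as JSON in quotes. carry_out: Moves the arm, as the interface text tells. Its arguments: {"type":"object","properties":{"plan":{"type":"array","items":{"type":"array"}},"grip_force":{"type":"number"}},"required":["plan"]}

```bash
mkdir -p pics; python3 - <<'E'
from plant import r
import cv2,numpy as np
for n in("scene","top"):
    im=r.capture(n); cv2.imwrite(f"pics/{n}0.png",im[:,:,::-1]); c=r.get_calibration(n)
    R=cv2.Rodrigues(np.array(c["rvec"]))[0]; print(n,c["K"],"pos",-R.T@np.array(c["tvec"]).ravel(),R)
a=cv2.imread("pics/scene0.png");b=cv2.imread("pics/top0.png")
s=r.get_state();print(s)
E
```

```text
scene [[446.444972     0.         255.95469558]
 [  0.         446.444972   191.79544218]
 [  0.           0.           1.        ]] pos [ 1.61975513 -0.37451862  1.01043773] [[ 0.30294272  0.95278911  0.02046007]
 [ 0.58860867 -0.17017937 -0.79030299]
 [-0.74951021  0.25145951 -0.61237453]]
top [[357.88855571   0.         257.12660913]
 [  0.         357.88855571 190.99446955]
 [  0.           0.           1.        ]] pos [ 0.35484166 -0.01809595  1.09674157] [[ 0.01681733 -0.99972582 -0.01629281]
 [-0.98566305 -0.01384026 -0.16815707]
 [ 0.16788546  0.01888718 -0.98562556]]
{'time_s': 0.1, 'joints': array([-5.27072125e+01,  2.05890742e+01,  6.38885127e-01, -1.60408631e-02,
       -7.01368296e+01, -1.65047819e+01]), 'qd': array([-0.04245735, -0.05738758,  0.0260494 ,  0.06979915,  0.06028512,
        0.02707645]), 'joint_torque': array([-4.51554341e-03, -5.84161878e+01,  2.93746662e+01,  7.01562256e+00,
        1.00647920e-02, -5.99026475e-05]), 'tcp_pos': array([ 0.2394759 , -0.63091228,  0.40380078]), 'eef_rot': array([ 1.79912283e+02, -1.02648260e-02, -1.59217448e+02]), 'contact_force': array([-0.322371  , -0.96703474, -1.29706488]), 'moment': array([-0.01360686, -0.02720119, -0.00299573]), 'gripper_width': 0.0878071981000895}
```

View pics/scene0.png

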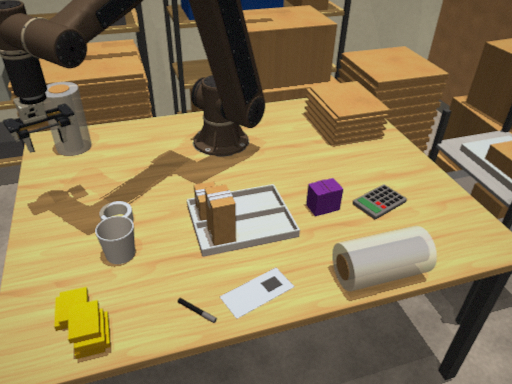

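View pics/top0.png

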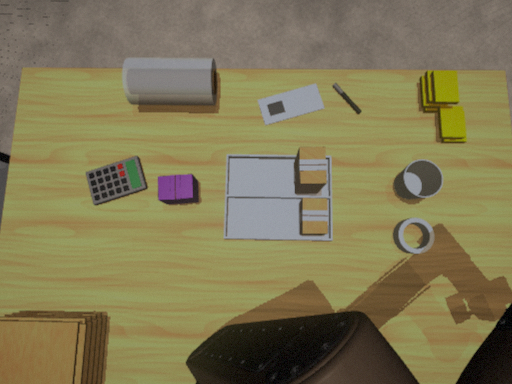

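The scene view shows the tall carton (about px 221,215) in the far lane and the short one (203,200) in the near lane. In the top view the tray spans px 225–333 × 155–240, with the empty end to the left (world +y). I'll enlarge it to get the corners.

```bash
python3 - <<'E'
import cv2
b=cv2.imread("pics/top0.png")[140:250,215:345]; cv2.imwrite("pics/tc.png",cv2.resize(b,None,fx=5,fy=5,interpolation=cv2.INTER_CUBIC))
E
```

```text
(no output)
```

View pics/tc.png

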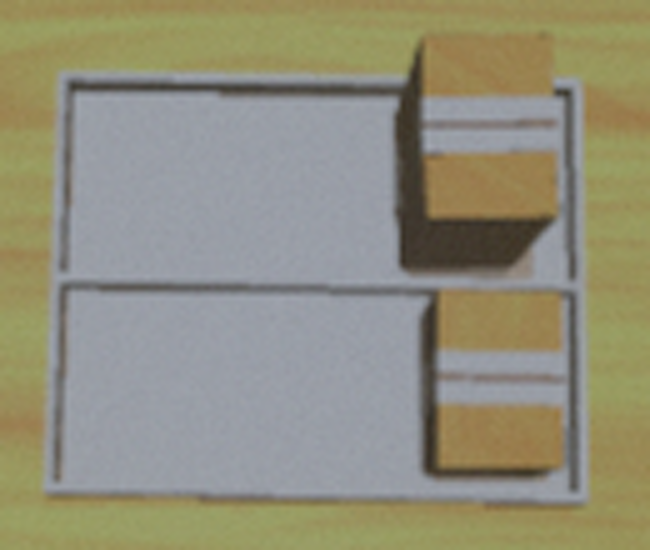

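The crop gives the tray rim corners (60,75), (583,80), (587,500) and (46,493). The tall top is (424,34), (553,34), (556,216), (428,216), and the short top is (438,291)–(563,470). Next I'll turn these into positions.

```bash
cat > h.py <<'E'
from plant import r
import cv2,numpy as np
def ray(n,uv,z):
    c=r.get_calibration(n);R=cv2.Rodrigues(np.array(c["rvec"]))[0];t=np.array(c["tvec"]).ravel();o=-R.T@t
    p=cv2.undistortPoints(np.array(uv,float).reshape(-1,1,2),np.array(c["K"]),None)[:,0]
    d=np.c_[p,np.ones(len(p))]@R; return o+d*((z-o[2])/d[:,2])[:,None]
def crop(l,s,x,y): return (np.array(l,float)+.5)/s-.5+[x,y]
def proj(n,P):
    c=r.get_calibration(n);return cv2.projectPoints(np.array(P,float).reshape(-1,1,3),np.array(c["rvec"]),np.array(c["tvec"]),np.array(c["K"]),None)[0][:,0]
E
python3 - <<'E'
from h import *
np.set_printoptions(precision=4,suppress=True)
for nm,l,z in(("tray",[(60,75),(583,80),(587,500),(46,493)],.031),("tall",[(424,34),(553,34),(556,216),(428,216)],.176),("short",[(438,291),(560,291),(563,470),(436,470)],.101)):
    P=ray("top",crop(l,5,215,140),z)[:,:2];e=np.roll(P,-1,0)-P
    print(nm,P.tolist(),"c",P.mean(0),"len",np.linalg.norm(e,axis=1),"dir",np.degrees(np.arctan2(e[:,1],e[:,0])))
    if nm=="tray":
        m=P.mean(0);v=(P[0]+P[3]-P[1]-P[2]);a=np.arctan2(v[1],v[0]);print("yaw",np.degrees(a));T=np.array([[np.cos(a),np.sin(a)],[-np.sin(a),np.cos(a)]])
    print("in tray",(P-m)@T.T*1e3)
E
```

```text
tray [[0.6487172532276626, 0.09823502813241114], [0.6495046915540281, -0.22268119640794962], [0.3943791564938577, -0.22046904931659572], [0.39329733548616985, 0.09856845566545863]] c [ 0.5215 -0.0616] len [0.3209 0.2551 0.319  0.2554] dir [-89.8594 179.5032  90.1943  -0.0748]
yaw 90.16735642145582
in tray [[ 159.4494 -127.7089]
 [-161.4678 -127.559 ]
 [-158.5104  127.559 ]
 [ 160.5289  127.7089]]
tall [[0.6336462586699239, -0.11094649692893566], [0.6344613231706092, -0.17940121679602902], [0.5359054729765927, -0.17947848757250023], [0.5349940578724617, -0.11273793220696715]] c [ 0.5848 -0.1456] len [0.0685 0.0986 0.0667 0.0987] dir [ -89.3178 -179.9551   90.7824    1.0403]
in tray [[ -49.6872 -112.027 ]
 [-118.144  -112.6421]
 [-117.9334  -14.0865]
 [ -51.1905  -13.37  ]]
short [[0.5068448625062518, -0.12590685710525135], [0.5078255592893858, -0.19420313451148957], [0.40798103990547796, -0.19428279591740866], [0.4068626000894422, -0.12437307550372709]] c [ 0.4574 -0.1597] len [0.0683 0.0998 0.0699 0.1   ] dir [ -89.1773 -179.9543   90.9166   -0.8789]
in tray [[ -64.2772   14.8176]
 [-132.576    14.0364]
 [-132.364   113.8807]
 [ -62.4513  114.7949]]
```

Tray centre is at (0.5215, −0.062) with yaw about 90°, so its +x is world +y. The tall carton is at tray (−84, −63) mm, which is world (0.585, −0.146), and its rear face is at y ≈ −0.180. The measured sizes agree with the given ones to about 3 mm. I'll keep the jaws along world y so the gripper body clears the short carton. Turn first, then approach with the hand shut.

Emit:
carry_out --plan '[[[0,0,0],[0,0,6.93],255],[[0,0,0],[0,0,6.93],255],[[0,0,0],[0,0,6.93],255],[[-0.023,0.025,0],[0,0,0],255],[[-0.023,0.025,0],[0,0,0],255],[[-0.023,0.025,0],[0,0,0],255],[[-0.023,0.025,0],[0,0,0],255],[[-0.023,0.025,0],[0,0,0],255],[[-0.023,0.025,0],[0,0,0],255],[[-0.023,0.025,0],[0,0,0],255],[[-0.023,0.025,0],[0,0,0],255],[[-0.023,0.025,0],[0,0,0],255]]'

```text
time_s: 1.1
tcp_pos: [0.4473, -0.4046, 0.4044]
eef_rot: [180.0, -0.0, 180.0]
contact_force: [-0.6, -0.7, -0.2]
gripper_width: 0.013
```

Emit:
carry_out --plan '[[[-0.023,0.025,0],[0,0,0],255],[[-0.023,0.025,0],[0,0,0],255],[[-0.023,0.025,0],[0,0,0],255],[[-0.023,0.025,0],[0,0,0],255],[[-0.023,0.025,0],[0,0,0],255],[[-0.023,0.02,0],[0,0,0],255],[[0,0,0.026],[0,0,0],255],[[0,0,0.026],[0,0,0],255],[[0,0,0.025],[0,0,0],255],[[0,0,0],[0,0,0],255],[[0,0,0],[0,0,0],255]]'

```text
time_s: 2.02
tcp_pos: [0.5843, -0.261, 0.3265]
eef_rot: [180.0, -0.2, -180.0]
contact_force: [0.2, 0.1, 1.2]
gripper_width: 0.0006
```

```bash
python3 - <<'E'
from h import *
for n in("scene","top"):
    im=r.capture(n)[:,:,::-1]
    c=im[130:270,150:330] if n=="scene" else im[120:280,200:400]
    cv2.imwrite(f"pics/{n}1.png",cv2.resize(c,(540,420) if n=="scene" else (525,420),interpolation=cv2.INTER_CUBIC))
cv2.imwrite("pics/v1.png",cv2.resize(np.vstack([cv2.imread("pics/scene1.png")[:,:525],cv2.imread("pics/top1.png")]),(375,600)))
print(r.get_state()["contact_force"])
E
```

```text
[ 0.57147093 -0.47206655  0.40749018]
```

View pics/v1.png

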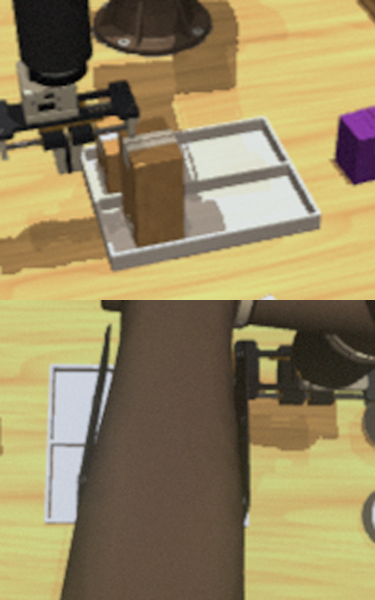

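The arm blocks the top view. The scene view shows the closed fingers behind the tall carton's rear face at about (65,155) in the montage, clear of both cartons. Now a slow push near the top.

Emit:
carry_out --plan '[[[0,0.018,0],[0,0,0],255],[[0,0.018,0],[0,0,0],255],[[0,0.014,0],[0,0,0],255],[[0,0.005,0],[0,0,0],255],[[0,0.005,0],[0,0,0],255],[[0,0.005,0],[0,0,0],255],[[0,0.005,0],[0,0,0],255],[[0,0.005,0],[0,0,0],255],[[0,0.005,0],[0,0,0],255],[[0,0.005,0],[0,0,0],255]]'

```text
time_s: 2.95
tcp_pos: [0.5846, -0.1759, 0.3276]
eef_rot: [-180.0, -0.0, 180.0]
contact_force: [0.5, -1.2, 1.3]
gripper_width: 0.0003
```

```bash
python3 - <<'E'
from h import *
im=r.capture("scene")[:,:,::-1]
cv2.imwrite("pics/v2.png",cv2.resize(im[130:260,150:330],None,fx=3,fy=3,interpolation=cv2.INTER_CUBIC))
E
```

```text
(no output)
```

View pics/v2.png

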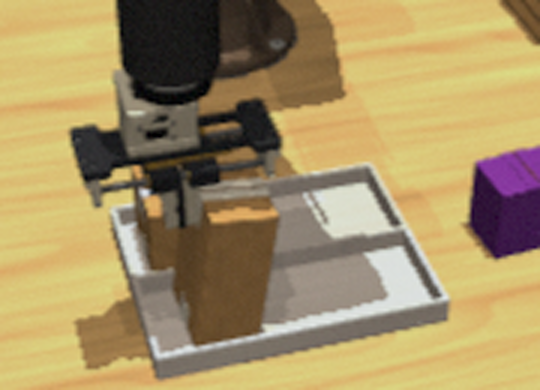

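The carton is tipping cleanly towards the empty end, with no sliding. Continuing the push past its balance point.

Emit:
carry_out --plan '[[[0,0.005,0],[0,0,0],255],[[0,0.005,0],[0,0,0],255],[[0,0.005,0],[0,0,0],255],[[0,0.005,0],[0,0,0],255],[[0,0.005,0],[0,0,0],255],[[0,0.005,0],[0,0,0],255],[[0,0.005,0],[0,0,0],255],[[0,0.005,0],[0,0,0],255],[[0,0.005,0],[0,0,0],255],[[0,0.005,0],[0,0,0],255],[[0,0,0],[0,0,0],255],[[0,0,0],[0,0,0],255]]'

```text
time_s: 4.0
tcp_pos: [0.5846, -0.1257, 0.3277]
eef_rot: [-180.0, 0.0, -180.0]
contact_force: [-0.0, 0.4, -0.1]
gripper_width: 0.0
```

```bash
python3 - <<'E'
from h import *
im=r.capture("scene")[:,:,::-1]
cv2.imwrite("pics/v3.png",cv2.resize(im[130:260,150:330],None,fx=4,fy=4,interpolation=cv2.INTER_CUBIC))
E
```

```text
(no output)
```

View pics/v3.png

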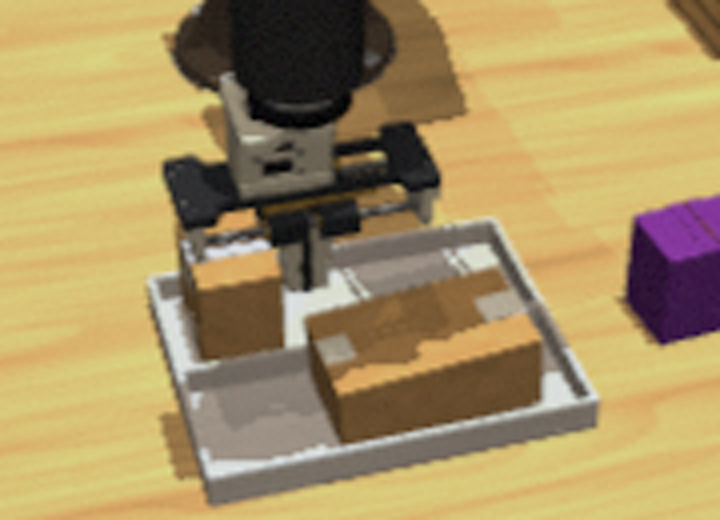

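The carton lies flat, with its top face corners at about (308,318), (335,392), (540,338) and (500,268) in the crop. The short carton is still standing. Measuring the carton's position:

```bash
python3 - <<'E'
from h import *
np.set_printoptions(precision=4,suppress=True)
print(ray("scene",crop([(308,318),(335,392),(540,338),(500,268)],4,150,130),.076))
print(ray("scene",crop([(595,402),(495,222),(150,280),(210,497)],4,150,130),.031))
E
```

```text
[[ 0.5372 -0.1102  0.076 ]
 [ 0.629  -0.1127  0.076 ]
 [ 0.6135  0.0623  0.076 ]
 [ 0.5189  0.0617  0.076 ]]
[[ 0.652   0.0982  0.031 ]
 [ 0.4007  0.101   0.031 ]
 [ 0.3968 -0.2164  0.031 ]
 [ 0.6681 -0.2219  0.031 ]]
```

Rear face is at y ≈ −0.111 and the top at ≈ +0.062, so about 31 mm remain to the wall at +0.093. Back off, drop behind the carton with the tip at z ≈ 0.04, and come close.

Emit:
carry_out --plan '[[[0,-0.022,0],[0,0,0],255],[[0,-0.022,0],[0,0,0],255],[[0,0,0.022],[0,0,0],255],[[0,0,0.022],[0,0,0],255],[[0,0,0.022],[0,0,0],255],[[0,0,0.022],[0,0,0],255],[[0,0,0.022],[0,0,0],255],[[0,0,0],[0,0,0],255],[[0,0.015,0],[0,0,0],255],[[0,0.01,0],[0,0,0],255],[[0,0,0],[0,0,0],255]]'

```text
time_s: 4.97
tcp_pos: [0.585, -0.1439, 0.2188]
eef_rot: [-180.0, 0.1, -179.9]
contact_force: [-1.2, -0.0, -0.1]
gripper_width: 0.0009
```

Emit:
carry_out --plan '[[[0,0.003,0],[0,0,0],255],[[0,0.003,0],[0,0,0],255],[[0,0.003,0],[0,0,0],255],[[0,0.003,0],[0,0,0],255],[[0,0.003,0],[0,0,0],255],[[0,0.003,0],[0,0,0],255],[[0,0.003,0],[0,0,0],255],[[0,0.003,0],[0,0,0],255]]'

```text
time_s: 5.63
tcp_pos: [0.5845, -0.1209, 0.2176]
eef_rot: [-180.0, -0.0, 180.0]
contact_force: [0.0, -2.2, 0.5]
gripper_width: 0.0004
```

```bash
python3 - <<'E'
from h import *
im=r.capture("scene")[:,:,::-1]
cv2.imwrite("pics/v4.png",cv2.resize(im[140:260,170:310],None,fx=5,fy=5,interpolation=cv2.INTER_CUBIC))
print(r.get_state()["contact_force"],r.get_state()["tcp_pos"])
E
```

```text
[ 0.05637925  0.39839344 -0.28477648] [ 0.58454073 -0.12056182  0.21763678]
```

View pics/v4.png

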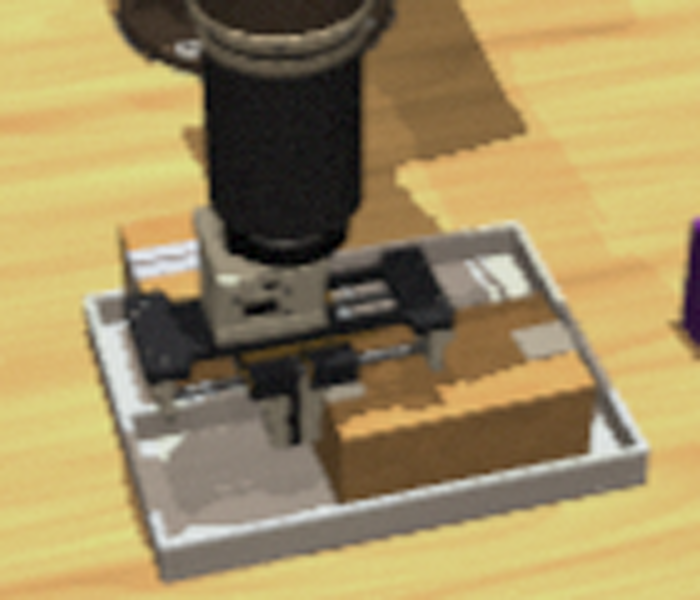

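The finger is pushing the rear face with about 2 N, and the carton is sliding straight along the lane with a gap still showing at the end wall. Continuing in smaller steps.

Emit:
carry_out --plan '[[[0,0.003,0],[0,0,0],255],[[0,0.003,0],[0,0,0],255],[[0,0.003,0],[0,0,0],255],[[0,0.003,0],[0,0,0],255],[[0,0.002,0],[0,0,0],255],[[0,0.002,0],[0,0,0],255]]'

```text
time_s: 6.18
tcp_pos: [0.5845, -0.1048, 0.2176]
eef_rot: [180.0, -0.0, -180.0]
contact_force: [-1.4, -1.2, 0.4]
gripper_width: 0.0005
```

Emit:
carry_out --plan '[[[0,0.002,0],[0,0,0],255],[[0,0.002,0],[0,0,0],255],[[0,0.001,0],[0,0,0],255]]'

```text
time_s: 6.43
tcp_pos: [0.5846, -0.0998, 0.2177]
eef_rot: [180.0, 0.0, -180.0]
contact_force: [0.1, -1.5, -0.7]
gripper_width: 0.0002
```

Emit:
carry_out --plan '[[[0,0.002,0],[0,0,0],255],[[0,0.002,0],[0,0,0],255],[[0,0.001,0],[0,0,0],255]]'

```text
time_s: 6.68
tcp_pos: [0.5843, -0.0952, 0.2177]
eef_rot: [-180.0, -0.1, -180.0]
contact_force: [-1.3, -9.9, 0.5]
gripper_width: 0.0004
```

```bash
python3 - <<'E'
from h import *
im=r.capture("scene")[:,:,::-1]
cv2.imwrite("pics/v5.png",cv2.resize(im[170:260,210:310],None,fx=6,fy=6,interpolation=cv2.INTER_CUBIC))
print(r.get_state()["contact_force"])
E
```

```text
[-1.87113895 -5.76210523 -0.45797556]
```

View pics/v5.png

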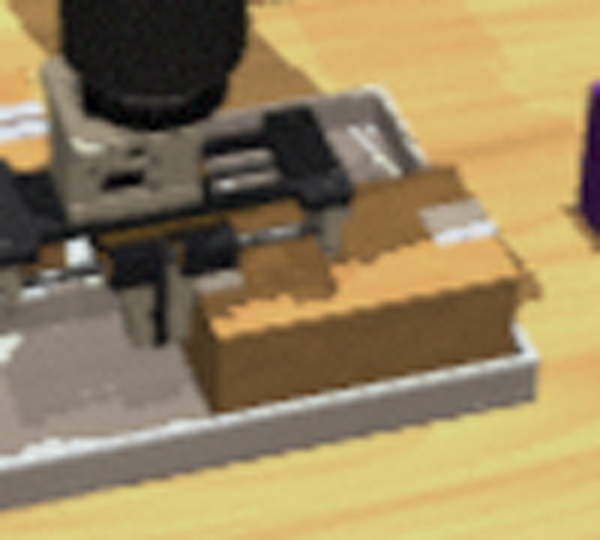

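The force has risen to about 10 N and the top is at the wall. A few gentle 1 mm steps will seat and square it.

Emit:
carry_out --plan '[[[0,0.001,0],[0,0,0],255],[[0,0.001,0],[0,0,0],255],[[0,0,0],[0,0,0],255]]'

```text
time_s: 6.98
tcp_pos: [0.5835, -0.0945, 0.2177]
eef_rot: [-179.9, -0.2, 180.0]
contact_force: [-2.7, -12.9, 2.8]
gripper_width: 0.0005
```

Emit:
carry_out --plan '[[[0,0.001,0],[0,0,0],255],[[0,0.001,0],[0,0,0],255],[[0,0,0],[0,0,0],255],[[0,0,0],[0,0,0],255]]'

```text
time_s: 7.32
tcp_pos: [0.5828, -0.0938, 0.2177]
eef_rot: [-179.8, -0.3, 180.0]
contact_force: [-4.5, -20.4, 4.5]
gripper_width: 0.0004
```

It is firmly seated at 20 N. Back off, rise, and clear the view.

Emit:
carry_out --plan '[[[0,-0.004,0],[0,0,0],255],[[0,-0.02,0],[0,0,0],255],[[0,-0.03,0],[0,0,0],255],[[0,0,-0.03],[0,0,0],255],[[0,0,-0.035],[0,0,0],255],[[0,0,-0.035],[0,0,0],255],[[0,0,-0.035],[0,0,0],255],[[0,0,-0.035],[0,0,0],255],[[0,0,-0.02],[0,0,0],255],[[0.02,-0.03,0],[0,0,0],255],[[0.02,-0.03,0],[0,0,0],255],[[0.02,-0.03,0],[0,0,0],255]]'

```text
time_s: 8.32
tcp_pos: [0.524, -0.2351, 0.4083]
eef_rot: [180.0, 0.1, -179.9]
contact_force: [0.1, 0.1, -0.7]
gripper_width: 0.0001
```

Emit:
carry_out --plan '[[[0.02,-0.03,0],[0,0,0],255],[[0.02,-0.03,0],[0,0,0],255],[[0.02,-0.03,0],[0,0,0],255],[[0.02,-0.03,0],[0,0,0],255],[[0.02,-0.03,0],[0,0,0],255],[[0.02,-0.03,0],[0,0,0],255],[[0.02,-0.03,0],[0,0,0],255],[[0.02,-0.03,0],[0,0,0],255],[[0.02,-0.03,0],[0,0,0],255],[[0.02,-0.03,0],[0,0,0],255],[[0,0,0],[0,0,0],255],[[0,0,0],[0,0,0],255]]'

```text
time_s: 9.32
tcp_pos: [0.3234, -0.5363, 0.4071]
eef_rot: [180.0, -0.0, 179.8]
contact_force: [0.2, -0.2, -0.2]
gripper_width: 0.0004
```

```bash
python3 - <<'E'
from h import *
im=r.capture("top")[:,:,::-1]; cv2.imwrite("pics/topf.png",im); sc=r.capture("scene")[:,:,::-1]
a=cv2.resize(im[140:250,215:345],None,fx=5,fy=5,interpolation=cv2.INTER_CUBIC)
cv2.imwrite("pics/v6.png",a); cv2.imwrite("pics/v7.png",sc)
E
```

```text
(no output)
```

View pics/v6.png

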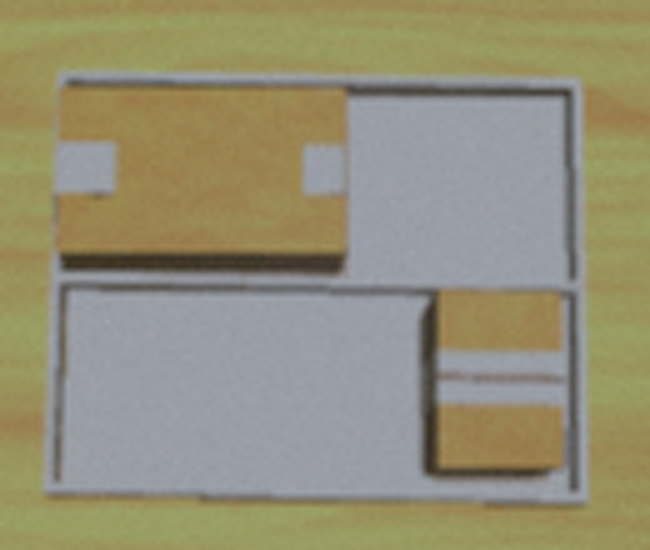

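The carton lies square against the end wall, with corners (58,88), (347,88), (346,252) and (57,250). The short carton is unchanged at (438,291)–(563,470). A numeric check, plus a before/after difference for the bystanders:

```bash
python3 - <<'E'
from h import *
np.set_printoptions(precision=1,suppress=True)
P=ray("top",crop([(58,88),(347,88),(346,252),(57,250)],5,215,140),.076)[:,:2]-[.5215,-.0616]
a=np.radians(90.17);print(P@np.array([[np.cos(a),np.sin(a)],[-np.sin(a),np.cos(a)]]).T*1e3)
d=cv2.absdiff(cv2.imread("pics/top0.png"),cv2.imread("pics/topf.png")).max(2)
n,l,s,c=cv2.connectedComponentsWithStats((d>50).astype(np.uint8))
print([x.tolist() for x in s[1:] if x[4]>15])
E
```

```text
[[ 155.5 -107.4]
 [ -14.5 -109. ]
 [ -14.   -11.2]
 [ 153.4  -10.5]]
[[396, 134, 116, 250, 14594], [296, 149, 30, 10, 99], [226, 157, 59, 38, 1862], [294, 159, 33, 36, 781], [379, 205, 30, 19, 206], [406, 225, 15, 13, 44], [326, 230, 86, 82, 2228], [404, 233, 12, 9, 62], [408, 241, 11, 6, 34], [355, 246, 12, 14, 21], [220, 258, 205, 126, 9059], [289, 289, 27, 17, 175], [258, 291, 25, 13, 59], [187, 347, 12, 14, 24], [176, 364, 21, 20, 248]]
```

View pics/v7.png

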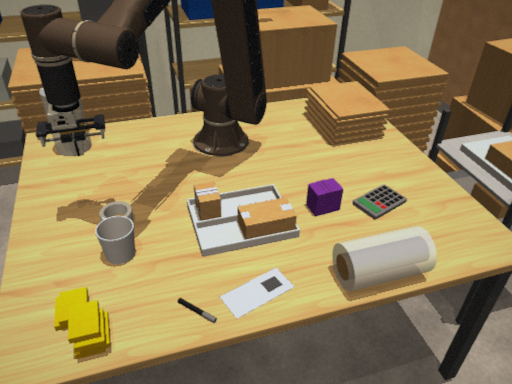

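The top face is at tray x ≈ 153.4 to 155.5 mm against the wall's 155, and the rear is at ≈ −14 (expected −15). The scene view shows everything else in place, and the other image differences are the arm and its shadows. Handing in.

```bash
python3 -c "
from plant import r
print(r.close_job())"
```

```text
the job is handed in; nothing more can be done
None
```

The tall carton now lies flat in its own lane with its top against the end wall at the empty end of the tray, and the job is handed in at about 9.5 s of the 42 s allowed. I pushed it over near its top with the closed fingertips, dropped in behind it, slid it about 31 mm along the lane and seated it with a 20 N push. I then backed the arm clear.

- **Tall carton:** the last top picture puts its top face at tray x ≈ 153–155 mm, with the wall at 155. Its rear is at about −14 mm, where −15 is expected. That is home to within about 2 mm, which is as close as the camera calibration can tell. It sits square in the lane.
- **Short carton:** it is still standing, with its corners at the same pixels as at the start.
- **Everything else:** the tub, tape, calculator and purple block look unmoved. The arm and its shadows also changed between the first and last pictures, including near the tub and tape, so there I relied on the view by eye.
- **One disagreement:** the scene-camera measurement after the tip put a carton corner slightly inside the divider, about 6 mm off. I treated this as measurement noise, and the final top view showed the carton straight.

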